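Lay the lens barrel in the sloping cradle and close it with the keeper bar

ROBOT

A 7-joint arm with a two-finger parallel gripper is mounted at the origin on the work surface. World frame = base frame: x ahead of the robot, y to its left, z up, the work surface at z = 0. Lengths are in m, angles in rad, forces in N, time in s.
With the tool pointing down it reaches from about 0.35 to 0.9 m from the base axis. Payload 8.1 kg.
Tool frame: the origin (TCP) lies at the very end of the fingers, on their centre line; the grasp point (between the pads) lies 19 mm behind it; z points along the fingers, y is the line along which they close (so a half turn about z gives the same grasp; the last joint's range is limited). The gripper opens to 92 mm and grips with 3 to 60 N. Pads are 19 mm wide; open, the fingers measure 130 mm over their backs; the gripper's body (75 mm by 190 mm) begins 47 mm behind the grasp point.
Start: joints at [1.175, 0.434, 0.025, 1.573, -0.012, 1.134, -0.075], TCP at [0.18, -0.598, 0.227] pointing down, gripper open.
Joint ranges: [-2.62, 2.62], [-0.44, 2.09], [-1.27, 1.32], [0.08, 2.57], [-1.32, 4.46], [0.12, 2], [-2.74, 2.74]. Speed limits (rad/s): [2.22, 2.22, 3.01, 3.01, 3.14, 3.14, 3.14].

INTERFACE

Orientations are given as a rotation vector (axis times angle).
In Python, from cell import arm gives the robot as it stands.
- The arm moves only by the tool carry_out, never from a script. Its argument "commands" is a list of rows, each a list of 7 numbers: the opening, from 0 (shut) to 1 (fully open), then the shift along the tool's x, y, z each as a share of 0.025 m, from -1 to 1, then the turn, a rotation vector about the tool's x, y, z each as a share of 0.1 rad, from -1 to 1. A call has 1 to 8 rows; each row shifts and turns the commanded pose from where the row before left it, along the tool's axes as they then stand; what a row does not reach is not made up. A row lasts 1/10 s, in which the tool goes at most 50 mm and 8.59 degrees, less where a joint would pass 70% of its speed; a pose out of reach is approached as far as the arm can. A call with a number of a shift or a turn outside -1 to 1 is refused whole. A call with a gripper value outside its range is refused whole. The fingers move at their own pace and stop on an object; "squeeze" is the grip in N (left out, the last holds). Time passes only in rows, so rows that do not move let the fingers close. It gives the time, the measured TCP pose, the force, the opening and the grip force at its end, in the units of the state.
- arm.observe(): the state, without advancing time (a new reading comes with each control period).
- arm.get_image(name): name is "side" or "top"; returns a dict with "pixels" (384x512x3 uint8, red, green, blue), "range_z" (384x512 float32, m along the optical axis (not along the pixel's ray), 0 where there is no reading), "mtx" (3x3 intrinsics, pixels), "k1" (the pictures are not rectified: a ray, as slopes to the right and down, at radius r is drawn at 1 + k1 r^2 times it, then the intrinsics apply), "R" (3x3) and "t" (3): a world point X has camera coordinates R X + t. Camera axes: x right, y down, z forward; pixel columns grow to the right and rows downward; lengths in m; the calibration is good to about 2 mm. A picture is of the moment at which its call begins.
- arm.sign_off(): hands the job in; it is judged then, once.
The state is a dict: "clock": time; "joints": joint angles; "dq": joint speeds; "joint_efforts": joint torques, N m; "position": TCP position; "ee_rot": TCP orientation; "force": force on the tool from outside, world axes, zero at the start; "ft_torque": the same for the moment, N m; "width": opening from 0.0 (shut) to 1.0 (fully open); "gripper_force": force on a finger pad.
Only numpy, scipy, OpenCV 4.12 (cv2) and the standard library are available. Lean on these libraries where they do the work, as an engineer would, in place of code of your own. Each camera call takes 0.05 s, during which the arm holds its last target. There are 200 camera calls.

TASK

Put the longer of the two flanged lens barrels on the service stand: lay it on its side in the sloping V cradle with its flanged foot down against the stop plate, and lay the aluminium keeper bar flat, right way up, square and centred across the tops of the two posts above it. Set both down gently rather than dropping them, and leave the shorter barrel, the spray can, the parts bin and the jar standing where they are.

Things in the scene. Friction and masses are not known exactly. Their poses are not given: they have to be found in the camera images.
- barrel: the longer lens barrel, loose, dark steel, standing upright on its flange: a 44 mm diameter tube 150 mm long in all, with a 60 mm diameter, 10 mm thick flange at the foot; about 0.3 kg, mass centre about 66 mm above the foot. Origin: centre of the foot's underside; z points along the tube from foot to top.
- bar: the keeper bar, loose, aluminium box section 150 mm long (its x), 26 mm wide (its y) and 32 mm tall (its z), about 0.2 kg, lying on the table. Origin: centre of its underside.
- stand: service stand, fixed: dark base plate 190 (x) by 124 (y) by 12 mm carrying a cradle that slopes down towards the stand's +x, and two aluminium posts 20 (x) by 18 mm (y) across, tops 155 mm above the table, centred at x +15 mm, y +50 and -50 mm. Origin: centre of the base's underside, z up.
- cradle: sloping cradle on the stand: two black 90-degree V saddles 36 and 85 mm up the slope (12 mm thick along it, 62 mm wide, up to 6 mm below the seated barrel's axis) and a stop plate at the low end, 56 mm wide, to 12 mm above the axis. Origin: where the seated foot's centre lies, on the stop's face, 85 mm up. x: down the slope (30 deg) along the barrel's axis; y level; z normal to the slope.
- posts (a point): the point midway between the centres of the two post tops, at the height of the post tops (155 mm); the keeper bar's underside centre belongs here, bar along the stand's y. The seated barrel passes about 17 mm below it. Axes as the stand.
- short_barrel: bystander: the shorter lens barrel, same make, 95 mm long, 44 mm tube, 60 mm flange, standing. Origin: centre of its underside.
- can: bystander: spray can, 65 mm diameter, 195 mm tall, standing. Origin: centre of its underside.
- bin: bystander: empty grey plastic parts bin, 90 mm (x) by 70 mm (y), 50 mm tall. Origin: centre of its underside.
- jar: bystander: amber glass jar, 60 mm diameter, 85 mm tall, standing. Origin: centre of its underside.
Not all that is in view belongs to the job. Leave any turquoise or yellow look-alike of the barrel alone.

How it is judged:
At the end, for the whole second after the job is handed in: Long barrel at rest in the cradle, foot centre within 9 mm of the cradle origin, axis within 0.07 rad; bar right way up on both posts, centre within 9 mm (stand x), 18 mm (y), 4 mm (z), level to 0.07 and square to 0.12 rad; bystanders upright (0.2 rad), within 30 mm of their starts (distance between barrel and cradle below 0.009 m and angle between the z axis of barrel and the x axis of cradle, either way round below 0.07 rad and x of bar in the frame of posts between -0.009 and 0.009 m and y of bar in the frame of posts between -0.018 and 0.018 m and z of bar in the frame of posts between -0.004 and 0.004 m and angle between the x axis of bar and the y axis of stand, either way round below 0.12 rad and angle between bar's own z axis and vertical below 0.07 rad and linear speed of each of barrel, bar below 0.02 m/s and distance of each of short_barrel, can, bin, jar from where it was at the start of the episode below 0.03 m and angle between each of short_barrel, can, bin, jar's own z axis and vertical below 0.2 rad); the robot touches nothing.
It fails at once if a bystander (short barrel, can, bin, jar) is shifted by more than 30 mm or tipped over (distance of any of short_barrel, can, bin, jar from where it was at the start of the episode above 0.03 m or angle between any of short_barrel, can, bin, jar's own z axis and vertical above 0.3 rad).
It fails at once if the barrel is dropped: it moves faster than 0.5 m/s (a fall of over 13 mm) while the fingers do not hold it (linear speed of barrel above 0.5 m/s and contact force between the fingers and barrel below 0.1 N).
It fails at once if the bar is dropped: it moves faster than 0.5 m/s (a fall of over 13 mm) while the fingers do not hold it (linear speed of bar above 0.5 m/s and contact force between the fingers and bar below 0.1 N).
It also fails if it takes over 64 s, if anything falls off the work surface, if the arm or the gripper's body presses on something with over 40 N, if the wrist force passes 120 N, or if a joint passes its speed limit or range.

## Working session

There is one attempt and no reset: what is moved stays moved. The work goes in short steps, Python scripts to look and compute and a tool call to move; the robot and the scene stay as the last step left them, time stands still between calls to the robot, and variables do not carry over. Pictures are saved under pics/ and viewed, at most 10 in all, crops included, and the job is handed in when it is done.

Besides the shell and the picture viewer there is one more tool, called after "Call:" as a command line: name --pt "numbers of a row" for each row, then --argument value for the rest. carry_out: Moves the arm, as the interface text tells. Shift numbers are shares of 0.025 m and turn numbers shares of 0.1 rad, none past 1 either way. Its arguments: {"type":"object","properties":{"commands":{"type":"array"},"squeeze":{"type":"number"}},"required":["commands"]}

```bash
mkdir -p pics; ls
python3 - <<'E'
from cell import arm
import cv2,numpy as np,pickle
o=arm.observe();print(o)
for n in("side","top"):
    d=arm.get_image(n);pickle.dump(d,open(n+"0.pkl","wb"));cv2.imwrite(f"pics/{n}0.png",d["pixels"][:,:,::-1]);print(n,d["mtx"],d["k1"],d["R"],d["t"])
E
```

```text
pics
{'clock': 0.0, 'joints': array([ 1.17539019,  0.43522651,  0.02499408,  1.57408618, -0.01161004,
        1.13398961, -0.0750818 ]), 'dq': array([-0.00038697, -0.0009158 ,  0.00121686, -0.00012131, -0.00073786,
       -0.00017506,  0.00048559]), 'joint_efforts': array([ 5.03449410e-04, -6.67849016e+01,  9.84944478e-01, -3.14458215e+01,
       -6.05343212e-02,  4.28984861e-02,  1.79695767e-04]), 'position': array([ 0.18019182, -0.59793551,  0.22594724]), 'ee_rot': array([-3.10649733e+00, -4.57959364e-01,  5.77388083e-04]), 'force': array([-0.54184776,  0.54579912,  0.48332977]), 'ft_torque': array([ 0.05423891,  0.03507985, -0.02249379]), 'gripper_force': 0.0, 'width': 1.0006776980632313}
side [[359.55466631   0.         252.74464688]
 [  0.         359.55466631 195.98424569]
 [  0.           0.           1.        ]] -0.11499020955880512 [[-0.82224936 -0.56894849  0.01426921]
 [-0.42289534  0.59400899 -0.68433388]
 [ 0.38087469 -0.56872747 -0.72902917]] [0.40538456 0.28308497 0.84694859]
top [[372.92322937   0.         251.72230698]
 [  0.         372.92322937 189.99102214]
 [  0.           0.           1.        ]] 0.029547371584097096 [[-0.01454306 -0.99984472  0.00995199]
 [-0.98899635  0.01291837 -0.14737482]
 [ 0.14722337 -0.01198577 -0.98903065]] [0.01376448 0.51774689 1.06340484]
```

View pics/side0.png

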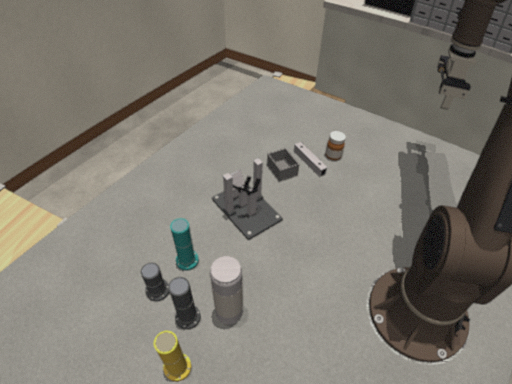

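View pics/top0.png

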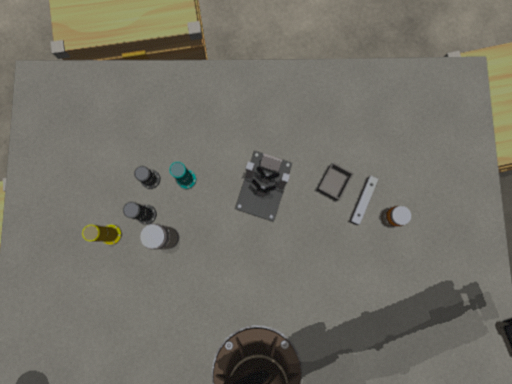

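Side view: long dark barrel at about (183,305), the short one at (154,280), can (227,290), stand (245,205), bin (283,165), bar (310,158), jar (336,145). Top view: long barrel (138,212), short (147,177), stand (264,186), bar (364,200). Next I'll measure with the range data.

```bash
cat > h.py <<'E'
import numpy as np,cv2,pickle
def cloud(d):
    h,w=d["range_z"].shape
    u,v=np.meshgrid(np.arange(w),np.arange(h))
    p=np.stack([(u-d["mtx"][0,2])/d["mtx"][0,0],(v-d["mtx"][1,2])/d["mtx"][1,1]],-1).astype(float)
    q=p.copy()
    for _ in range(8): q=p/(1+d["k1"]*(q**2).sum(-1,keepdims=True))
    z=d["range_z"][...,None]
    c=np.concatenate([q*z,z],-1)
    X=(c-d["t"])@d["R"]
    X[d["range_z"]==0]=np.nan
    return X
E
python3 - <<'E'
from h import *
np.set_printoptions(precision=4,suppress=True)
for n in("top","side"):
    d=pickle.load(open(n+"0.pkl","rb"));X=cloud(d);P=d["pixels"]
    m=(X[...,2]>0.008)&(X[...,0]>.25)&(abs(X[...,1])<.5)
    nl,L,st,ce=cv2.connectedComponentsWithStats(m.astype(np.uint8))
    for i in range(1,nl):
        if st[i,4]<20: continue
        Y=X[L==i];zt=np.percentile(Y[:,2],98);T=Y[Y[:,2]>zt-.012]
        print(n,ce[i].round(),st[i,4],"ztop",zt.round(3),"top: med",np.median(T,0),"mid",(T.min(0)+T.max(0))/2,"ext",np.ptp(T,axis=0),"col",P[L==i].mean(0).round())
    # table check
    print("table z",np.nanmedian(X[(abs(X[...,2])<.01)][:,2]))
    # stand high-res
    c=X[...,2]
    sel=(X[...,2]>0.02)&(X[...,0]>.4)&(X[...,0]<.7)&(abs(X[...,1])<.12)
    np.save(n+"stand.npy",X[sel])
d=pickle.load(open("top0.pkl","rb"));X=cloud(d)
print((X[148:224,232:298,2]*1000)[::2,::2].round().astype(int).tolist().__str__().replace("], [","\n"))
im=np.hstack([cv2.resize(pickle.load(open(n+"0.pkl","rb"))["pixels"][s],(400,480),interpolation=cv2.INTER_CUBIC) for n,s in(("side",np.s_[150:246,205:285]),("top",np.s_[140:236,225:305]))])
cv2.imwrite("pics/stand.png",im[:,:,::-1])
E
```

```text
top [263. 185.] 2522 ztop 0.155 top: med [ 0.5454 -0.0702  0.1548] mid [ 0.5514 -0.0347  0.152 ] ext [0.0552 0.1143 0.0151] col [74. 74. 73.]
top [182. 174.] 465 ztop 0.153 top: med [0.5603 0.2059 0.1502] mid [0.5612 0.2061 0.148 ] ext [0.0435 0.0435 0.0123] col [50. 94. 92.]
top [335. 181.] 395 ztop 0.054 top: med [ 0.5384 -0.2412  0.0498] mid [ 0.5414 -0.2389  0.0488] ext [0.1105 0.1014 0.0131] col [66. 64. 62.]
top [147. 176.] 398 ztop 0.098 top: med [0.5619 0.3145 0.0952] mid [0.5631 0.3153 0.0948] ext [0.0442 0.0427 0.0147] col [71. 72. 72.]
top [364. 200.] 574 ztop 0.037 top: med [ 0.483  -0.3261  0.0323] mid [ 0.4872 -0.3275  0.0321] ext [0.1469 0.0875 0.0139] col [131. 132. 135.]
top [151. 228.] 1318 ztop 0.198 top: med [0.3824 0.2555 0.1948] mid [0.3832 0.2563 0.1924] ext [0.0596 0.0596 0.0135] col [95. 95. 96.]
top [396. 217.] 495 ztop 0.089 top: med [ 0.4342 -0.4084  0.0851] mid [ 0.4346 -0.4093  0.0843] ext [0.0503 0.0508 0.0143] col [113. 109. 107.]
top [101. 234.] 622 ztop 0.153 top: med [0.3946 0.4261 0.1499] mid [0.3947 0.4267 0.1485] ext [0.0415 0.0423 0.0149] col [1
[... 5351 characters left out ...]
2, 12, 17, 13, 10, 13, 11, 16, 17, 10, 0, -1, 3, -3, 0, 0, -2, 3, -2, -2
2, 3, -1, -1, 2, 1, 3, -9223372036854775808, 4, 4, 7, 12, 7, 12, 14, 19, 13, 14, 13, 13, 12, 14, 1, 0, -4, 0, 1, -4, 3, 2, 1, 0, 0
1, -2, 3, 0, -5, 0, -6, 0, 0, -2, 1, 2, 1, 0, 11, 11, 11, 11, 12, 18, 18, 14, 2, 1, 3, 3, 0, -1, 2, 1, 2, -2, 0
0, 0, 2, 0, 6, 3, 1, 1, 2, 3, 0, -2, -2, 3, 1, -1, -2, 10, 13, 13, 15, 11, 3, -1, 5, -1, -5, 3, -3, 2, -2, 2, 0
3, 1, 3, 3, 2, 2, 1, 2, 3, -1, 1, 1, 2, -1, 3, 1, 4, 1, 5, 4, 12, 0, -2, -1, 1, 0, 2, -1, 3, 1, 1, -1, 0
0, 0, 0, 1, 1, 4, 1, 2, -1, 2, 4, 0, 2, 1, 3, 0, 1, 0, -1, 2, -2, -2, 0, 0, -3, 0, 1, 0, -1, 3, -3, 2, 3]]<stdin>:18: RuntimeWarning: invalid value encountered in cast
```

View pics/stand.png

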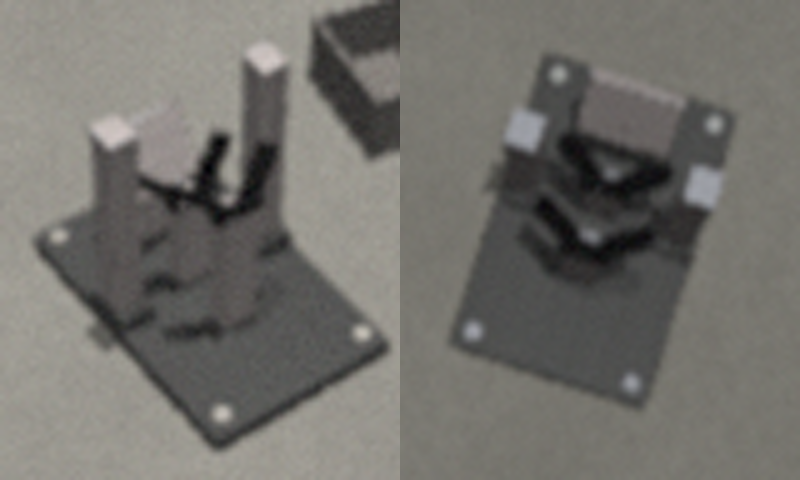

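The zoom shows the posts at crop (525,130) and (703,187) in the top half. The stop plate is at the far (+x world) end and the saddles are nearer the robot, so stand +x is roughly world +x, yawed about -17°. Next I'll refine the stand, barrel and bar.

Run:
```python
from h import *
np.set_printoptions(precision=4,suppress=True)
for n in("top","side"):
    d=pickle.load(open(n+"0.pkl","rb"));X=cloud(d);P=d["pixels"].astype(int);Z=X[...,2]
    box=lambda a,b,c,e:(X[...,0]>a)&(X[...,0]<b)&(X[...,1]>c)&(X[...,1]<e)
    s=box(.42,.7,-.14,.08)
    T=s&(Z>.148)&(P.min(-1)>110)
    A=X[T&(X[...,1]>-.03)];B=X[T&(X[...,1]<-.03)]
    pc=lambda A:(np.percentile(A,3,0)+np.percentile(A,97,0))/2
    a,b=A.mean(0),B.mean(0);v=a-b
    yaw=np.arctan2(-v[0],v[1]);print(n,"posts",a,b,len(A),len(B),"mid",(a+b)/2,"sep",np.linalg.norm(v[:2]),"yaw",yaw)
    # base plate rect
    m=s&(Z>.007)
    g=X[m&(Z<.02)][:,:2]
    r=cv2.minAreaRect((np.vstack([g])*1000).astype(np.float32));print(" base rect",r)
    c,sn=np.cos(yaw),np.sin(yaw);M=(a+b)[:2]/2-15e-3*np.array([c,sn])
    Q=X[s&(Z>.05)];q=np.c_[(Q[:,:2]-M)@np.array([[c,-sn],[sn,c]]),Q[:,2]]
    w=q[(q[:,0]>.045)&(abs(q[:,1])<.025)];print(" stop x range by z:",[(z,np.round([w[abs(w[:,2]-z)<.006][:,0].min(),w[abs(w[:,2]-z)<.006][:,0].max(),np.median(w[abs(w[:,2]-z)<.006][:,1])],4)) for z in(.06,.07,.08,.09) if (abs(w[:,2]-z)<.006).any()])
    # barrel top
    m=box(.42,.49,.29,.37)&(Z>.143);Y=X[m];print(" barrel",len(Y),cv2.minEnclosingCircle((Y[:,:2]*1000).astype(np.float32)),Y.mean(0))
    m=box(.38,.6,-.39,-.28)&(Z>.026)&(P.min(-1)>110);Y=X[m];r=cv2.minAreaRect((Y[:,:2]*1000).astype(np.float32));e=np.linalg.eigh(np.cov(Y[:,:2].T))[1][:,1];print(" bar",r,Y.mean(0),"axis",np.arctan2(e[1],e[0]))
    print("  side heights",np.percentile(X[box(.38,.6,-.39,-.28)&(Z>.01)][:,2],[50,90]))
```

```text
top posts [0.5673 0.0136 0.1548] [ 0.5347 -0.0817  0.1554] 50 50 mid [ 0.551  -0.034   0.1551] sep 0.10069462331078403 yaw -0.3298769986650906
 base rect ((558.963134765625, -31.645187377929688), (138.92623901367188, 306.5755310058594), 74.75051879882812)
 stop x range by z: [(0.06, array([0.0461, 0.0532, 0.0004])), (0.07, array([0.0478, 0.0602, 0.0006])), (0.08, array([0.054 , 0.0662, 0.001 ])), (0.09, array([0.0592, 0.0752, 0.0027]))]
 barrel 230 ((453.1410217285156, 324.4421081542969), 22.221698760986328) [0.4524 0.3237 0.15  ]
 bar ((472.4833068847656, -358.97723388671875), (96.29865264892578, 151.11740112304688), 65.31726837158203) [ 0.4839 -0.3296  0.0341] axis 2.7382180938790817
  side heights [0.0324 0.0529]
side posts [0.5661 0.0175 0.1541] [ 0.5328 -0.0772  0.1544] 37 34 mid [ 0.5495 -0.0299  0.1543] sep 0.10030029285864678 yaw -0.3382744097534493
 base rect ((536.3077392578125, -26.285682678222656), (125.93126678466797, 192.3316192626953), 71.18901062011719)
 stop x range by z: [(0.06, array([ 0.0465,  0.0559, -0.0131])), (0.07, array([ 0.0488,  0.0609, -0.0104])), (0.08, array([ 0.0563,  0.0668, -0.009 ])), (0.09, array([ 0.0599,  0.0761, -0.0099]))]
 barrel 359 ((453.3569641113281, 327.9472351074219), 22.761505126953125) [0.4513 0.3294 0.1507]
 bar ((492.83978271484375, -335.1311340332031), (155.44627380371094, 107.21133422851562), 0.8560028076171875) [ 0.4813 -0.3267  0.0361] axis 2.861884845888917
  side heights [0.031  0.0609]
```

```bash
cat >> h.py <<'E'
from scipy.spatial.transform import Rotation as Ro, Slerp
C=np.array([.5954,-.0477,.085]); YAW=-.334; PM=np.array([.550,-.032,.155])
B=np.array([.453,.326,0.])
def tool(az,tilt):  # tool pointing down, x towards azimuth az, z tilted outward (along az) by tilt
    h=np.array([np.cos(az),np.sin(az),0]);Z=np.array([0,0,1.])
    z=np.sin(tilt)*h-np.cos(tilt)*Z; x=np.cos(tilt)*h+np.sin(tilt)*Z
    return Ro.from_matrix(np.c_[x,np.cross(z,x),z])
def rows(p0,R0,p1,R1,n=None,g=1):
    d=np.linalg.norm(p1-p0);a=(R0.inv()*R1).magnitude()
    n=n or int(max(np.ceil(d/.0245),np.ceil(a/.098),1))
    S=Slerp([0,1],Ro.concatenate([R0,R1]));out=[];p,R=np.array(p0),R0
    for i in range(n):
        pt=p0+(p1-p0)*(i+1)/n;Rt=S((i+1)/n)
        s=np.round(np.clip(R.inv().apply(pt-p)/.025,-1,1),2);w=np.round(np.clip((R.inv()*Rt).as_rotvec()/.1,-1,1),2)
        out.append([g]+[float(v)+0 for v in s]+[float(v)+0 for v in w])
        p=p+R.apply(s*.025);R=R*Ro.from_rotvec(w*.1)
    return out,p,R
def show(rs):
    for i in range(0,len(rs),8): print(str(rs[i:i+8]).replace(".0,",",").replace(".0]","]").replace("0.",".").replace(" ",""))
def plan(wps,g=1,start=None):
    from cell import arm
    o=arm.observe();p,R=o["position"],Ro.from_rotvec(o["ee_rot"])
    print("t",o["clock"],"p",p.round(4),"j",o["joints"].round(2),"w",round(o["width"],3),"f",o["force"].round(1))
    rs=[]
    for w in wps:
        r,p,R=rows(p,R,np.array(w[0]),w[1],w[2] if len(w)>2 else None,g);rs+=r
    show(rs);print("end",p.round(4))
PK=tool(np.radians(20),-np.radians(40)); GZ=PK.as_matrix()[:,2]
GR=B+[0,0,.118]+.019*GZ
E
python3 - <<'E'
from h import *
from cell import arm
R0=Ro.from_rotvec(arm.observe()["ee_rot"])
plan([([.5,-.3,.32],R0),(GR-.2*GZ+[0,0,.02],PK)])
print(GR,GZ)
E
```

```text
t 0.1 p [ 0.1802 -0.598   0.226 ] j [ 1.18  0.44  0.02  1.57 -0.01  1.13 -0.08] w 0.997 f [ 0.2 -0.3  0.2]
[[1,.83,-.41,-.2,0,0,0],[1,.82,-.4,-.19,0,0,0],[1,.83,-.41,-.2,0,0,0],[1,.82,-.41,-.2,0,0,0],[1,.83,-.4,-.2,0,0,0],[1,.82,-.41,-.19,0,0,0],[1,.83,-.41,-.2,0,0,0],[1,.82,-.4,-.2,0,0,0]]
[[1,.83,-.41,-.2,0,0,0],[1,.83,-.41,-.19,0,0,0],[1,.82,-.4,-.2,0,0,0],[1,.83,-.41,-.2,0,0,0],[1,.82,-.41,-.2,0,0,0],[1,.83,-.4,-.19,0,0,0],[1,.82,-.41,-.2,0,0,0],[1,.83,-.41,-.2,0,0,0]]
[[1,.83,-.4,-.2,0,0,0],[1,.82,-.41,-.19,0,0,0],[1,.83,-.41,-.2,0,0,0],[1,.36,-.88,.06,-.01,-.25,-.02],[1,.36,-.89,.06,-.01,-.25,-.02],[1,.37,-.88,.04,0,-.25,-.02],[1,.37,-.89,.03,-.01,-.25,-.02],[1,.37,-.88,.03,-.01,-.25,-.02]]
[[1,.37,-.88,.01,0,-.25,-.01],[1,.38,-.88,.01,-.01,-.24,-.02],[1,.37,-.88,-.01,-.01,-.25,-.02],[1,.38,-.88,-.02,-.01,-.25,-.02],[1,.38,-.88,-.02,-.01,-.25,-.02],[1,.38,-.88,-.04,0,-.25,-.02],[1,.38,-.87,-.04,-.01,-.25,-.02],[1,.38,-.88,-.06,-.01,-.25,-.02]]
[[1,.38,-.87,-.07,-.01,-.25,-.02],[1,.38,-.88,-.07,0,-.25,-.02],[1,.38,-.87,-.09,-.01,-.25,-.02],[1,.38,-.88,-.1,-.01,-.25,-.02],[1,.38,-.87,-.11,0,-.25,-.01],[1,.38,-.87,-.11,-.01,-.25,-.02],[1,.38,-.87,-.13,-.01,-.24,-.02],[1,.37,-.87,-.14,-.01,-.25,-.02]]
[[1,.37,-.87,-.14,-.01,-.25,-.02],[1,.37,-.87,-.16,0,-.25,-.02],[1,.37,-.87,-.17,-.01,-.25,-.02],[1,.37,-.86,-.18,-.01,-.25,-.02],[1,.36,-.87,-.18,-.01,-.25,-.02],[1,.36,-.86,-.2,0,-.25,-.02],[1,.36,-.87,-.21,-.01,-.25,-.02]]
end [0.5624 0.3659 0.2767]
[0.44152357 0.32182292 0.10344516] [-0.60402277 -0.21984631 -0.76604444]
```

Call:
carry_out --pt "1 0.83 -0.41 -0.2 0 0 0" --pt "1 0.83 -0.41 -0.2 0 0 0" --pt "1 0.83 -0.41 -0.2 0 0 0" --pt "1 0.83 -0.41 -0.2 0 0 0" --pt "1 0.83 -0.41 -0.2 0 0 0" --pt "1 0.83 -0.41 -0.2 0 0 0" --pt "1 0.83 -0.41 -0.2 0 0 0" --pt "1 0.83 -0.41 -0.2 0 0 0"

```text
clock: 0.9
position: [0.3161, -0.4711, 0.2666]
ee_rot: [-3.107, -0.458, 0.001]
force: [1.1, 0.0, -0.9]
width: 1.003
gripper_force: 0.0
```

Call:
carry_out --pt "1 0.83 -0.41 -0.2 0 0 0" --pt "1 0.83 -0.41 -0.2 0 0 0" --pt "1 0.83 -0.41 -0.2 0 0 0" --pt "1 0.83 -0.41 -0.2 0 0 0" --pt "1 0.83 -0.41 -0.2 0 0 0" --pt "1 0.83 -0.41 -0.2 0 0 0" --pt "1 0.83 -0.41 -0.2 0 0 0" --pt "1 0.83 -0.41 -0.2 0 0 0"

```text
clock: 1.7
position: [0.4513, -0.3448, 0.3066]
ee_rot: [-3.108, -0.458, 0.001]
force: [1.3, -0.5, -0.1]
width: 1.001
gripper_force: 0.0
```

Call:
carry_out --pt "1 0.83 -0.41 -0.2 0 0 0" --pt "1 0.83 -0.41 -0.2 0 0 0" --pt "1 0.37 -0.88 0.05 0 -0.25 -0.02" --pt "1 0.37 -0.88 0.05 0 -0.25 -0.02" --pt "1 0.37 -0.88 0.04 0 -0.25 -0.02" --pt "1 0.37 -0.88 0.03 0 -0.25 -0.02" --pt "1 0.37 -0.88 0.02 0 -0.25 -0.02" --pt "1 0.37 -0.88 0.01 0 -0.25 -0.02"

```text
clock: 2.5
position: [0.4985, -0.1707, 0.308]
ee_rot: [3.075, 0.472, -0.234]
force: [0.9, -0.4, 0.3]
width: 1.002
gripper_force: 0.0
```

Call:
carry_out --pt "1 0.37 -0.88 0 0 -0.25 -0.02" --pt "1 0.37 -0.88 0 0 -0.25 -0.02" --pt "1 0.37 -0.88 -0.01 0 -0.25 -0.02" --pt "1 0.38 -0.88 -0.02 0 -0.25 -0.02" --pt "1 0.38 -0.88 -0.03 0 -0.25 -0.02" --pt "1 0.38 -0.88 -0.04 0 -0.25 -0.02" --pt "1 0.38 -0.88 -0.05 0 -0.25 -0.02" --pt "1 0.38 -0.88 -0.06 0 -0.25 -0.02"

```text
clock: 3.3
position: [0.5155, 0.0196, 0.2956]
ee_rot: [3.005, 0.486, -0.535]
force: [0.6, -0.0, -0.0]
width: 0.997
gripper_force: 0.0
```

Run:
```python
from h import *
plan([(GR-.2*GZ+[0,0,.02],PK)])
```

```text
t 3.3 p [0.5155 0.0196 0.2956] j [ 0.01  0.45 -0.27  1.45  0.13  1.61 -1.53] w 0.997 f [ 0.6 -0.  -0. ]
[[1,.4,-.84,-.09,-.01,-.23,-.02],[1,.41,-.83,-.1,-.01,-.23,-.01],[1,.4,-.84,-.11,-.02,-.23,-.02],[1,.4,-.83,-.12,-.01,-.23,-.01],[1,.39,-.84,-.13,-.01,-.23,-.02],[1,.4,-.83,-.14,-.01,-.24,-.01],[1,.39,-.83,-.15,-.02,-.23,-.02],[1,.39,-.83,-.16,-.01,-.23,-.01]]
[[1,.39,-.83,-.18,-.01,-.23,-.02],[1,.39,-.83,-.18,-.01,-.23,-.01],[1,.38,-.83,-.19,-.02,-.23,-.02],[1,.38,-.83,-.2,-.01,-.23,-.01],[1,.38,-.83,-.21,-.01,-.23,-.02],[1,.37,-.82,-.22,-.01,-.23,-.01],[1,.37,-.83,-.23,-.02,-.23,-.02]]
end [0.5623 0.3658 0.2767]
```

Call:
carry_out --pt "1 0.4 -0.84 -0.09 -0.01 -0.23 -0.02" --pt "1 0.4 -0.84 -0.1 -0.01 -0.23 -0.02" --pt "1 0.4 -0.84 -0.11 -0.01 -0.23 -0.02" --pt "1 0.4 -0.83 -0.12 -0.01 -0.23 -0.02" --pt "1 0.4 -0.83 -0.13 -0.01 -0.23 -0.02" --pt "1 0.4 -0.83 -0.14 -0.01 -0.23 -0.01" --pt "1 0.39 -0.83 -0.15 -0.01 -0.23 -0.01" --pt "1 0.39 -0.83 -0.16 -0.01 -0.23 -0.01"

```text
clock: 4.1
position: [0.5403, 0.2041, 0.2857]
ee_rot: [2.908, 0.493, -0.799]
force: [0.4, 0.1, 0.5]
width: 0.998
gripper_force: 0.0
```

Call:
carry_out --pt "1 0.39 -0.83 -0.18 -0.01 -0.23 -0.02" --pt "1 0.39 -0.83 -0.18 -0.01 -0.23 -0.02" --pt "1 0.38 -0.83 -0.19 -0.01 -0.23 -0.02" --pt "1 0.38 -0.83 -0.2 -0.01 -0.23 -0.01" --pt "1 0.38 -0.83 -0.21 -0.01 -0.23 -0.01" --pt "1 0.37 -0.82 -0.22 -0.01 -0.23 -0.01" --pt "1 0.37 -0.83 -0.23 -0.01 -0.23 -0.01" --pt "1 0 0 0 0 0 0"

```text
clock: 4.9
position: [0.5285, 0.3529, 0.2466]
ee_rot: [2.848, 0.503, -0.96]
force: [0.0, 0.5, -0.3]
width: 0.997
gripper_force: 0.0
```

Run:
```python
from h import *
from cell import arm
plan([(GR-.1*GZ,PK),(GR,PK)])
d=arm.get_image("side");cv2.imwrite("pics/s1.png",d["pixels"][:,:,::-1])
```

```text
t 4.9 p [0.5285 0.3529 0.2466] j [-0.55  0.89 -0.09  0.87 -0.12  2.   -1.87] w 0.997 f [ 0.   0.5 -0.3]
[[1,.24,.01,.93,-.05,-.17,.02],[1,.25,0,.93,-.05,-.17,.02],[1,.27,0,.93,-.05,-.16,.02],[1,0,0,.8,0,0,0],[1,0,0,.8,0,0,0],[1,0,0,.8,0,0,0],[1,0,0,.8,0,0,0],[1,0,0,.8,0,0,0]]
end [0.4415 0.3218 0.1034]
```

View pics/s1.png

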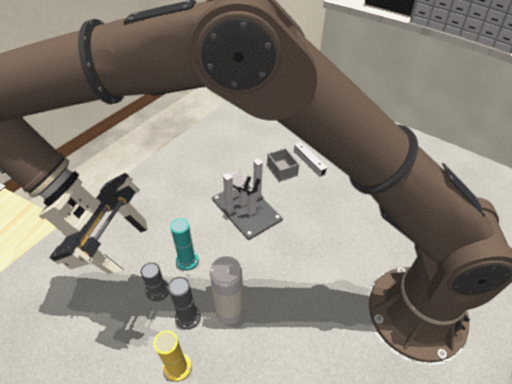

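Gripper at about (100,230), opening towards the long barrel at (183,305), with joint 6 at its limit. I'll move in along the approach and check it.

Call:
carry_out --pt "1 0.24 0.01 0.93 -0.05 -0.17 0.02" --pt "1 0.25 0 0.93 -0.05 -0.17 0.02" --pt "1 0.27 0 0.93 -0.05 -0.16 0.02" --pt "1 0 0 0 0 0 0"

```text
clock: 5.35
position: [0.5035, 0.339, 0.1798]
ee_rot: [2.802, 0.485, -1.019]
force: [-0.3, -0.4, 0.8]
width: 0.999
gripper_force: 0.0
```

Run:
```python
from h import *
from cell import arm
plan([(GR-.07*GZ,PK),(GR,PK)])
R=Ro.from_rotvec(arm.observe()["ee_rot"]).as_matrix();print(R, np.degrees(np.arccos(-R[2,2])))
```

```text
t 5.35 p [0.5035 0.339  0.1798] j [-0.55  0.91 -0.09  1.02 -0.11  1.89 -1.86] w 0.999 f [-0.3 -0.4  0.8]
[[1,0,-.1,.59,0,0,-.03],[1,0,-.1,.6,0,0,-.03],[1,0,0,.93,0,0,0],[1,0,0,.94,0,0,0],[1,0,0,.93,0,0,0]]
end [0.4416 0.3218 0.1034]
[[ 0.72167009  0.33770263 -0.60427577]
 [ 0.25627621 -0.94124488 -0.21995586]
 [-0.64305115  0.00387406 -0.76581343]] 40.020587136338506
```

Call:
carry_out --pt "1 0 -0.1 0.6 0 0 -0.03" --pt "1 0 -0.1 0.6 0 0 -0.03" --pt "1 0 0 0.7 0 0 0" --pt "1 0 0 0.7 0 0 0" --pt "1 0 0 0.7 0 0 0" --pt "1 0 0 0.7 0 0 0" --pt "1 0 0 0 0 0 0"

```text
clock: 6.05
position: [0.4427, 0.3229, 0.1055]
ee_rot: [2.806, 0.496, -1.015]
force: [0.2, 0.0, -0.4]
width: 1.001
gripper_force: 0.0
```

Run:
```python
from h import *
plan([(GR,PK)])
from cell import arm
d=arm.get_image("side");cv2.imwrite("pics/s2.png",cv2.resize(d["pixels"][200:360,80:280,::-1],None,fx=3,fy=3))
```

```text
t 6.05 p [0.4427 0.3229 0.1055] j [-0.55  0.87 -0.12  1.3  -0.11  1.64 -1.85] w 1.001 f [ 0.2  0.  -0.4]
[[1,0,.03,.1,-.01,-.04,.01]]
end [0.4415 0.3217 0.1035]
```

View pics/s2.png

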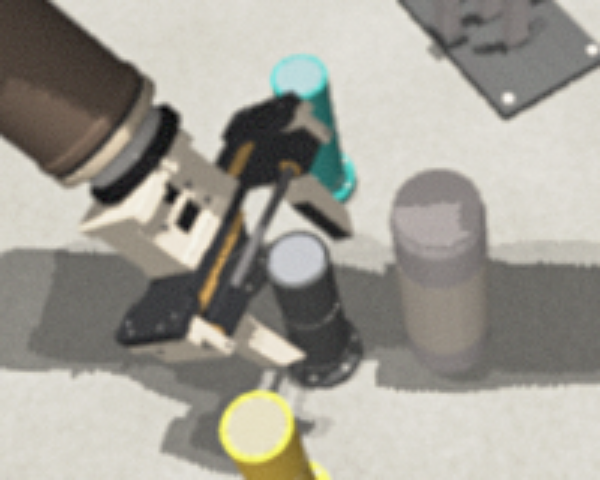

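The barrel, top at (298,258), sits between both fingers, at (320,210) and (270,340). Closing.

Call:
carry_out --pt "0.3 0 0 0.08 0 0 0" --pt "0.3 0 0 0 0 0 0" --pt "0.3 0 0 0 0 0 0" --pt "0.3 0 0 0 0 0 0" --pt "0.3 0 0 0 0 0 0" --pt "0.3 0 0 0 0 0 0" --pt "0.3 0 0 0 0 0 0" --squeeze 40

```text
clock: 6.8
position: [0.4422, 0.323, 0.1034]
ee_rot: [2.806, 0.495, -1.013]
force: [0.2, -1.3, 0.6]
width: 0.471
gripper_force: 39.9
```

Run:
```python
from h import *
from cell import arm
print(arm.observe()["ft_torque"])
plan([])
```

```text
[ 0.21087383 -0.58906734  0.11343051]
t 6.8 p [0.4422 0.323  0.1034] j [-0.55  0.87 -0.11  1.31 -0.11  1.63 -1.85] w 0.471 f [ 0.2 -1.3  0.6]
end [0.4422 0.323  0.1034]
```

```bash
cat >> h.py <<'E'
CX=np.array([np.cos(YAW)*np.cos(np.pi/6),np.sin(YAW)*np.cos(np.pi/6),-.5]);CY=np.array([-np.sin(YAW),np.cos(YAW),0]);CZ=np.cross(CX,CY)
def seat():
    # from the grasp state saved in grasp.npz: tool rotation with barrel seated and foot offset in the tool frame
    g=np.load("grasp.npz");R=Ro.from_rotvec(g["r"]);foot=R.inv().apply(g["foot"]-g["p"])
    Qz=Ro.from_rotvec([0,0,YAW-np.radians(20)]);k=np.cross([0,0,-1],CX);k/=np.linalg.norm(k)
    Rf=Ro.from_rotvec(k*np.pi/3)*Qz*R
    return Rf,foot
E
python3 - <<'E'
from h import *
from cell import arm
o=arm.observe();p,r=o["position"],o["ee_rot"];R=Ro.from_rotvec(r)
y=R.as_matrix()[:,1];foot=B-y*((B-p)@y);foot[2]=0
np.savez("grasp.npz",p=p,r=r,foot=foot)
Rf,f=seat();print("foot in tool",f,"axis err",Rf.apply(R.inv().apply([0,0,-1.]))-CX,"tool z",Rf.as_matrix()[:,2],"foot",foot)
T=lambda c,cz:C+c*CX+cz*CZ-Rf.apply(f)
S=Slerp([0,1],Ro.concatenate([R,Rf]))
Rm=S(.35)
plan([(p+[0,0,.1],R),([.45,.27,.30],Rm),(T(-.012,.12),Rf)],g=.3)
for s in np.linspace(0,1,6):
    pp=np.array([.45,.27,.30])*(1-s)+T(-.012,.12)*s;print("foot",(pp+S(.35+.65*s).apply(f)).round(3))
print(T(-.012,.12),T(0,0))
E
```

```text
foot in tool [7.46387668e-02 9.41937449e-10 7.24396181e-02] axis err [-1.11022302e-16 -1.11022302e-16 -2.22044605e-16] tool z [ 0.3281252  -0.11309642 -0.93783957] foot [0.45267263 0.32689926 0.        ]
t 6.8 p [0.4422 0.323  0.1034] j [-0.55  0.87 -0.11  1.31 -0.11  1.63 -1.85] w 0.471 f [ 0.2 -1.3  0.6]
[[.3,-.51,0,-.62,0,0,0],[.3,-.51,0,-.61,0,0,0],[.3,-.51,0,-.62,0,0,0],[.3,-.51,0,-.61,0,0,0],[.3,-.51,0,-.62,0,0,0],[.3,-.56,.42,-.54,.08,.7,.49],[.3,-.5,.44,-.58,.09,.71,.49],[.3,-.44,.46,-.62,.08,.7,.5]]
[[.3,-.37,.47,-.65,.08,.7,.49],[.3,-.3,.48,-.67,.09,.71,.49],[.3,.26,.88,.18,.06,.47,.33],[.3,.29,.86,.18,.05,.46,.32],[.3,.3,.86,.2,.06,.47,.33],[.3,.32,.85,.2,.05,.47,.33],[.3,.34,.84,.22,.06,.46,.32],[.3,.35,.83,.22,.05,.47,.33]]
[[.3,.37,.82,.24,.06,.47,.33],[.3,.39,.81,.25,.05,.46,.32],[.3,.4,.8,.27,.06,.47,.33],[.3,.42,.78,.28,.05,.47,.33],[.3,.42,.78,.3,.06,.46,.32],[.3,.44,.76,.31,.05,.47,.33],[.3,.45,.74,.33,.06,.47,.33],[.3,.45,.74,.34,.05,.46,.32]]
end [ 0.5523 -0.0329  0.237 ]
foot [0.498 0.268 0.208]
foot [0.53  0.203 0.202]
foot [0.561 0.137 0.199]
foot [0.59  0.071 0.197]
foot [0.617 0.004 0.195]
foot [ 0.642 -0.064  0.195]
[ 0.55234936 -0.03287079  0.236955  ] [ 0.50548306 -0.01660817  0.12703195]
```

Call:
carry_out --pt "0.3 -0.26 0 -0.31 0 0 0" --pt "0.3 -0.51 0 -0.61 0 0 0" --pt "0.3 -0.51 0 -0.61 0 0 0" --pt "0.3 -0.51 0 -0.61 0 0 0" --pt "0.3 -0.51 0 -0.61 0 0 0" --pt "0.3 -0.26 0 -0.31 0 0 0"

```text
clock: 7.4
position: [0.4422, 0.3232, 0.2052]
ee_rot: [2.809, 0.496, -1.01]
force: [1.3, 0.3, -3.2]
width: 0.472
gripper_force: 39.9
```

Call:
carry_out --pt "0.3 -0.56 0.42 -0.54 0.08 0.7 0.49" --pt "0.3 -0.5 0.44 -0.58 0.08 0.7 0.49" --pt "0.3 -0.44 0.46 -0.62 0.08 0.7 0.49" --pt "0.3 -0.37 0.47 -0.65 0.08 0.7 0.49" --pt "0.3 -0.3 0.48 -0.67 0.08 0.7 0.49"

```text
clock: 7.9
position: [0.4493, 0.2692, 0.3006]
ee_rot: [2.996, 0.151, -0.49]
force: [-0.5, 0.7, -3.3]
width: 0.476
gripper_force: 39.9
```

Run:
```python
from h import *
Rf,f=seat()
plan([(C-.012*CX+.12*CZ-Rf.apply(f),Rf)],g=.3)
```

```text
t 7.9 p [0.4493 0.2692 0.3006] j [-0.56  0.44 -0.04  1.44 -0.06  1.6  -2.06] w 0.476 f [-0.5  0.7 -3.3]
[[.3,.27,.87,.18,.06,.47,.33],[.3,.28,.87,.19,.05,.46,.32],[.3,.31,.85,.19,.06,.47,.33],[.3,.32,.85,.21,.06,.46,.32],[.3,.34,.84,.22,.05,.47,.33],[.3,.36,.83,.23,.06,.47,.33],[.3,.37,.81,.24,.05,.46,.32],[.3,.39,.81,.25,.06,.47,.33]]
[[.3,.4,.79,.27,.06,.46,.33],[.3,.42,.78,.28,.05,.47,.32],[.3,.43,.77,.3,.06,.47,.33],[.3,.43,.76,.32,.06,.46,.32],[.3,.45,.75,.33,.05,.47,.33],[.3,.46,.73,.34,.06,.46,.33]]
end [ 0.5524 -0.0329  0.2371]
```

Call:
carry_out --pt "0.3 0.27 0.87 0.18 0.06 0.47 0.33" --pt "0.3 0.29 0.87 0.19 0.05 0.47 0.33" --pt "0.3 0.31 0.85 0.2 0.06 0.47 0.33" --pt "0.3 0.32 0.85 0.21 0.06 0.46 0.32" --pt "0.3 0.34 0.84 0.22 0.05 0.47 0.33" --pt "0.3 0.36 0.83 0.23 0.06 0.47 0.33" --pt "0.3 0.37 0.81 0.24 0.05 0.46 0.32" --pt "0.3 0.39 0.81 0.25 0.06 0.47 0.33"

```text
clock: 8.7
position: [0.5081, 0.0963, 0.2628]
ee_rot: [3.053, -0.224, 0.093]
force: [0.5, 0.1, -3.9]
width: 0.472
gripper_force: 39.9
```

Call:
carry_out --pt "0.3 0.4 0.79 0.27 0.06 0.46 0.33" --pt "0.3 0.42 0.78 0.28 0.05 0.47 0.32" --pt "0.3 0.43 0.77 0.3 0.06 0.47 0.33" --pt "0.3 0.43 0.76 0.32 0.06 0.46 0.32" --pt "0.3 0.45 0.75 0.33 0.05 0.47 0.33" --pt "0.3 0.46 0.73 0.34 0.06 0.46 0.33" --pt "0.3 0 0 0 0 0 0" --pt "0.3 0 0 0 0 0 0"

```text
clock: 9.5
position: [0.552, -0.0322, 0.2354]
ee_rot: [2.995, -0.503, 0.53]
force: [0.2, 0.6, -3.7]
width: 0.471
gripper_force: 39.9
```

Run:
```python
from h import *
from cell import arm
Rf,f=seat()
T=lambda c,cz:C+c*CX+cz*CZ-Rf.apply(f)
plan([(T(-.012,.05),Rf),(T(-.010,.012),Rf)],g=.3)
a,b=arm.get_image("side"),arm.get_image("top")
pickle.dump((a,b),open("pre.pkl","wb"))
im=np.hstack([cv2.resize(a["pixels"][110:250,190:323],(400,420)),cv2.resize(b["pixels"][110:250,200:333],(400,420))])
cv2.imwrite("pics/s3.png",im[:,:,::-1])
# barrel axis from cloud: dark points above posts, in cradle frame
for n,d in(("side",a),("top",b)):
    X=cloud(d);o=arm.observe();R=Ro.from_rotvec(o["ee_rot"]);ft=o["position"]+R.apply(f);ax=R.apply(R.inv().apply(CX)) 
    q=(X-ft)@np.c_[CX,CY,CZ];m=(q[...,0]>-.085)&(q[...,0]<-.012)&(abs(q[...,1])<.04)&(abs(q[...,2])<.04)
    Q=q[m];print(n,len(Q))
    for lo in(-.085,-.06,-.035):
        w=Q[(Q[:,0]>lo)&(Q[:,0]<lo+.025)]
        A=np.c_[2*w[:,1:],np.ones(len(w))];s=np.linalg.lstsq(A,(w[:,1:]**2).sum(1),rcond=None)[0];print(len(w),"centre y,z",s[:2].round(4),"rad",np.sqrt(s[2]+s[0]**2+s[1]**2).round(4),"yrange",np.percentile(w[:,1],[3,97]).round(4),"ztop",np.percentile(w[:,2],97).round(4))
```

```text
t 9.5 p [ 0.552  -0.0322  0.2354] j [-0.31  0.13  0.18  2.05  0.21  0.66 -2.18] w 0.471 f [ 0.2  0.6 -3.7]
[[.3,-.7,.01,.58,0,.01,0],[.3,-.7,0,.58,.01,.02,0],[.3,-.71,.01,.58,0,.01,.01],[.3,-.56,0,.52,0,0,0],[.3,-.55,0,.52,0,0,0]]
end [ 0.5031 -0.0158  0.1423]
side 9Traceback (most recent call last):
  File "<stdin>", line 17, in <module>
    return _quantile_unchecked(
        a, q, axis, out, overwrite_input, method, keepdims, weights)
    return _ureduce(a,
                    func=_quantile_ureduce_func,
    ...<5 lines>...
                    overwrite_input=overwrite_input,
                    method=method)
    r = func(a, **kwargs)
    result = _quantile(arr,
                       quantiles=q,
    ...<2 lines>...
                       out=out,
                       weights=wgt)
    slices_having_nans = np.isnan(arr[-1, ...])
                                  ~~~^^^^^^^^^
IndexError: index -1 is out of bounds for axis 0 with size 0
```

View pics/s3.png

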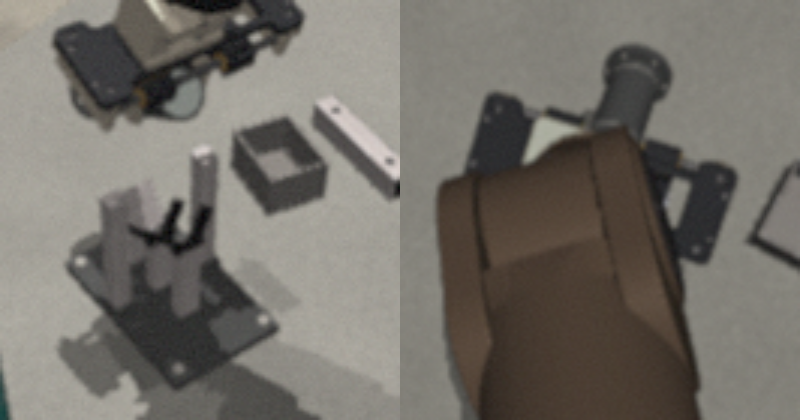

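Top half: the barrel, flange at (637,70), points forward along the stand's axis. Side half: the cradle is clear below. I'll check the axis from the top cloud.

Run:
```python
from h import *
from cell import arm
Rf,f=seat();a,b=pickle.load(open("pre.pkl","rb"))
X=cloud(b);o=arm.observe();R=Ro.from_rotvec(o["ee_rot"]);ft=o["position"]+R.apply(f)
q=(X-ft)@np.c_[CX,CY,CZ];ok=(abs(q[...,1])<.045)&(abs(q[...,2])<.045)
Q=q[ok&(q[...,0]>-.09)&(q[...,0]<.03)]
print(len(Q),"x max",np.percentile(Q[:,0],[95,98,99.5]).round(4))
for lo in(-.075,-.06,-.045,-.03,-.01):
    w=Q[(Q[:,0]>lo)&(Q[:,0]<lo+.015)]
    if len(w)>10:print(lo,len(w),"y",w[:,1].min().round(4),w[:,1].max().round(4),np.median(w[:,1]).round(4),"ztop",np.percentile(w[:,2],[80,97]).round(4))
Rg=Ro.from_rotvec(np.load("grasp.npz")["r"]);ax=R.apply(Rg.inv().apply([0,0,-1.]));print("axis err",np.array([CX,CY,CZ])@ax)
print("foot err vs cradle",np.array([CX,CY,CZ])@(ft-C))
```

```text
541 x max [-0.0042 -0.001   0.0007]
-0.075 81 y -0.0222 0.0208 -0.0014 ztop [0.0226 0.0242]
-0.06 68 y -0.0223 0.0202 -0.0017 ztop [0.0223 0.0238]
-0.045 71 y -0.0224 0.0204 -0.0019 ztop [0.0226 0.0239]
-0.03 68 y -0.0225 0.0201 -0.0019 ztop [0.022  0.0232]
-0.01 127 y -0.0299 0.0279 -0.0018 ztop [0.028  0.0305]
axis err [ 0.99999457  0.00182179 -0.00274562]
foot err vs cradle [-0.01148002  0.002086    0.11878508]
```

Call:
carry_out --pt "0.3 -0.7 0.03 0.58 0 0.02 0" --pt "0.3 -0.7 0.03 0.58 0.01 0.02 0" --pt "0.3 -0.7 0.02 0.58 0 0.01 0.01" --pt "0.3 -0.56 0 0.52 0 0 0" --pt "0.3 -0.55 0 0.52 0 0 0" --pt "0.3 0 0 0 0 0 0" --pt "0.3 0 0 0 0 0 0"

```text
clock: 10.3
position: [0.5048, -0.0165, 0.1432]
ee_rot: [2.995, -0.501, 0.542]
force: [0.7, -0.5, -3.3]
width: 0.469
gripper_force: 39.9
```

Run:
```python
from h import *
from cell import arm
Rf,f=seat();o=arm.observe();R=Ro.from_rotvec(o["ee_rot"])
print("foot err",np.array([CX,CY,CZ])@(o["position"]+R.apply(f)-C),o["ft_torque"])
plan([(C-.008*CX+.002*CZ-Rf.apply(f)-.0005*CY,Rf,4)],g=.3)
print("tool dirs: CX",R.inv().apply(CX),"CZ",R.inv().apply(CZ))
```

```text
foot err [-8.69986332e-03  9.63639346e-05  1.40411444e-02] [0.32963114 0.72694659 0.0309936 ]
t 10.3 p [ 0.5048 -0.0165  0.1432] j [-0.38  0.19  0.2   2.27  0.36  0.4  -2.4 ] w 0.469 f [ 0.7 -0.5 -3.3]
[[.3,-.09,0,.08,0,-.01,0],[.3,-.08,.01,.08,-.01,-.01,.01],[.3,-.09,0,.08,0,0,0],[.3,-.08,0,.08,0,-.01,.01]]
end [ 0.4999 -0.0151  0.1328]
tool dirs: CX [0.63618791 0.00308413 0.77152799] CZ [ 7.71530718e-01  4.40282952e-04 -6.36191918e-01]
```

Call:
carry_out --pt "0.3 -0.09 0 0.08 0 0 0" --pt "0.3 -0.09 0 0.08 0 0 0" --pt "0.3 -0.09 0 0.08 0 0 0" --pt "0.3 -0.09 0 0.08 0 0 0" --pt "0.3 0 0 0 0 0 0"

```text
clock: 10.8
position: [0.4985, -0.0154, 0.1318]
ee_rot: [2.994, -0.503, 0.54]
force: [-0.1, -0.6, -2.5]
width: 0.476
gripper_force: 39.9
```

Call:
carry_out --pt "0.3 -0.03 0 0.025 0 0 0" --pt "0.3 -0.03 0 0.025 0 0 0" --pt "0.3 0 0 0 0 0 0"

```text
clock: 11.1
position: [0.4984, -0.0152, 0.1307]
ee_rot: [2.994, -0.503, 0.543]
force: [0.1, -0.2, -1.8]
width: 0.471
gripper_force: 39.9
```

Run:
```python
from h import *
from cell import arm
Rf,f=seat();o=arm.observe();R=Ro.from_rotvec(o["ee_rot"]);W=np.array([CX,CY,CZ])
print("foot err",W@(o["position"]+R.apply(f)-C),o["ft_torque"],"F cradle",W@o["force"])
plan([])
```

```text
foot err [-8.10453503e-03 -9.12394539e-04 -1.18962985e-05] [ 0.0359253   0.49317199 -0.06788097] F cradle [ 1.03863865 -0.18527264 -1.42813312]
t 11.1 p [ 0.4984 -0.0152  0.1307] j [-0.4   0.2   0.22  2.3   0.39  0.36 -2.44] w 0.471 f [ 0.1 -0.2 -1.8]
end [ 0.4984 -0.0152  0.1307]
```

Call:
carry_out --pt "0.3 -0.03 0 0.025 0 0 0" --pt "0.3 0.05 0 0.06 0 0 0" --pt "0.3 0.05 0 0.06 0 0 0" --pt "0.3 0.05 0 0.06 0 0 0" --pt "0.3 0 0 0 0 0 0"

```text
clock: 11.6
position: [0.5032, -0.017, 0.1272]
ee_rot: [2.994, -0.504, 0.544]
force: [1.6, -4.0, 1.4]
width: 0.475
gripper_force: 39.9
```

```bash
cat > st.py <<'E'
from h import *
from cell import arm
Rf,f=seat();o=arm.observe();R=Ro.from_rotvec(o["ee_rot"]);W=np.array([CX,CY,CZ])
print("foot err",(W@(o["position"]+R.apply(f)-C)).round(4),o["ft_torque"].round(2),"F cradle",(W@o["force"]).round(2),"w",o["width"])
E
python3 st.py
```

```text
foot err [-0.0019 -0.0011 -0.0003] [-0.61 -0.16 -0.24] F cradle [ 1.74 -3.26  2.6 ] w 0.474970905202436
```

Call:
carry_out --pt "0.3 0.05 0.02 0.06 0 0 0" --pt "0.3 0.05 0.02 0.06 0 0 0" --pt "0.3 0 0 0 0 0 0"

```text
clock: 11.9
position: [0.505, -0.0178, 0.1257]
ee_rot: [2.995, -0.502, 0.543]
force: [-14.8, 3.3, 25.0]
width: 0.473
gripper_force: 40.0
```

```bash
python3 st.py
```

```text
foot err [ 0.0006 -0.0011 -0.0008] [ 0.03  1.44 -0.36] F cradle [-25.56  -1.76  14.13] w 0.4726319590404844
```

Call:
carry_out --pt "0.3 -0.01 0 -0.06 0 0 0" --pt "0.45 0 0 0 0 0 0" --pt "0.5 0 0 0 0 0 0" --pt "0.55 0 0 0 0 0 0" --pt "0.7 0 0 0 0 0 0" --pt "0.8 0 0 0 0 0 0" --pt "0.8 0 0 0 0 0 0"

```text
clock: 12.6
position: [0.5045, -0.0184, 0.126]
ee_rot: [2.994, -0.503, 0.541]
force: [-0.0, -0.6, 0.3]
width: 0.763
gripper_force: 0.0
```

Call:
carry_out --pt "0.8 0 0 -0.2 0 0 0" --pt "0.8 0 0 -0.4 0 0 0" --pt "0.8 0 0 -0.8 0 0 0" --pt "0.8 0 0 -1 0 0 0" --pt "0.8 0 0 -1 0 0 0" --pt "0.8 0 0 -1 0 0 0" --pt "0.8 0 0 -1 0 0 0"

```text
clock: 13.3
position: [0.4589, -0.003, 0.2543]
ee_rot: [2.995, -0.503, 0.542]
force: [0.7, 0.3, 0.6]
width: 0.8
gripper_force: 0.0
```

```bash
cat > meas.py <<'E'
from h import *
from cell import arm
import sys
o=arm.observe();print(o["clock"],o["position"],o["joints"].round(2),o["force"].round(1))
W=np.c_[CX,CY,CZ]
for n in("side","top"):
    d=arm.get_image(n);pickle.dump(d,open(f"{n}{sys.argv[1]}.pkl","wb"));X=cloud(d);P=d["pixels"].astype(int);Z=X[...,2]
    q=(X-C)@W;ok=(abs(q[...,1])<.04)&(abs(q[...,2])<.04)&(P.max(-1)<140)
    for lo in(-.15,-.12,-.09,-.06,-.03,-.01):
        w=q[ok&(q[...,0]>lo)&(q[...,0]<lo+.015)&(q[...,2]>0)]
        if len(w)>8:print(n,lo,len(w),"y",np.percentile(w[:,1],[2,50,98]).round(4),"ztop",np.percentile(w[:,2],[90,97]).round(4))
    m=(X[...,0]>.38)&(X[...,0]<.58)&(X[...,1]>-.4)&(X[...,1]<-.25)&(Z>.024)&(Z<.042)&(P.min(-1)>105)
    k,L,s,ce=cv2.connectedComponentsWithStats(m.astype(np.uint8))
    i=1+np.argmax(s[1:,4]) if k>1 else 0
    Y=X[L==i]
    if k>1:r=cv2.minAreaRect((Y[:,:2]*1000).astype(np.float32));e=np.linalg.eigh(np.cov(Y[:,:2].T))[1][:,1];print(" bar",n,len(Y),np.round(r[0],1),np.round(r[1],1),r[2],Y.mean(0).round(4),np.percentile(Y[:,2],[10,50,90]).round(4),"axis",np.degrees(np.arctan2(e[1],e[0])))
E
python3 meas.py 2
```

```text
13.3 [ 0.45891047 -0.00298621  0.25426799] [-0.43 -0.06  0.15  2.19  0.32  0.74 -2.39] [0.7 0.3 0.6]
side -0.15 53 y [-0.0146  0.0123  0.022 ] ztop [0.0225 0.0233]
side -0.12 40 y [-0.0056  0.0136  0.022 ] ztop [0.0229 0.0233]
side -0.09 40 y [-0.0394  0.0152  0.0226] ztop [0.023  0.0235]
side -0.06 31 y [-0.0165  0.0191  0.0231] ztop [0.0215 0.0227]
side -0.03 18 y [-0.0096  0.0071  0.0183] ztop [0.0208 0.0209]
side -0.01 18 y [-0.023   0.0034  0.0173] ztop [0.0285 0.0291]
 bar side 210 [ 474.4 -317.9] [ 29.1 125.2] 65.31529998779297 [ 0.4724 -0.3164  0.0313] [0.029  0.0315 0.0334] axis 154.89668002943438
top -0.15 61 y [-0.0197 -0.0018  0.017 ] ztop [0.0237 0.0246]
top -0.12 74 y [-0.0214 -0.0001  0.019 ] ztop [0.0235 0.0243]
top -0.09 68 y [-0.0217 -0.0017  0.0191] ztop [0.0235 0.0248]
top -0.06 66 y [-0.0211 -0.0011  0.0399] ztop [0.0233 0.0241]
top -0.03 58 y [-0.0223 -0.0013  0.0191] ztop [0.0239 0.0246]
top -0.01 94 y [-0.029  -0.0018  0.0269] ztop [0.0303 0.0322]
 bar top 476 [ 486.9 -328. ] [ 28.6 152. ] 64.94317626953125 [ 0.486  -0.3274  0.0325] [0.03   0.0324 0.0352] axis 155.2180750496689
```

Run:
```python
from h import *
d=pickle.load(open("side0.pkl","rb"));X=cloud(d);P=d["pixels"].astype(int);Z=X[...,2]
m=(X[...,0]>.38)&(X[...,0]<.58)&(X[...,1]>-.4)&(X[...,1]<-.25)&(Z>.024)&(Z<.042)&(P.min(-1)>105)
k,L,s,ce=cv2.connectedComponentsWithStats(m.astype(np.uint8));i=1+np.argmax(s[1:,4]);Y=X[L==i]
print(cv2.minAreaRect((Y[:,:2]*1000).astype(np.float32)),Y.mean(0))
RB=tool(np.radians(-24.8),0)
plan([([.465,-.12,.26],tool(np.radians(-22),.15)),([.486,-.3255,.15],RB)],g=.6)
```

```text
((485.50360107421875, -322.8981628417969), (29.582401275634766, 149.4872283935547), 65.61505126953125) [ 0.48410475 -0.32182955  0.03146383]
t 13.4 p [ 0.4603 -0.0023  0.2562] j [-0.43 -0.06  0.15  2.19  0.32  0.74 -2.39] w 0.801 f [-0.3  0.5 -0.3]
[[.6,.33,.88,.09,-.04,-.42,.1],[.6,.35,.87,.08,-.03,-.43,.1],[.6,.35,.87,.06,-.04,-.42,.1],[.6,.37,.87,.05,-.04,-.42,.09],[.6,.38,.86,.05,-.03,-.43,.1],[.6,.32,.73,.49,0,-.15,.05],[.6,.32,.73,.49,-.01,-.15,.05],[.6,.34,.73,.48,0,-.15,.05]]
[[.6,.35,.72,.48,-.01,-.15,.05],[.6,.36,.73,.47,0,-.15,.05],[.6,.37,.72,.47,0,-.15,.04],[.6,.38,.72,.46,-.01,-.15,.05],[.6,.39,.72,.46,0,-.15,.05],[.6,.4,.71,.45,-.01,-.15,.05],[.6,.41,.72,.45,0,-.15,.05]]
end [ 0.4861 -0.3256  0.1499]
```

Call:
carry_out --pt "0.6 0.33 0.88 0.09 -0.04 -0.42 0.1" --pt "0.6 0.35 0.87 0.08 -0.03 -0.43 0.1" --pt "0.6 0.35 0.87 0.06 -0.04 -0.42 0.1" --pt "0.6 0.37 0.87 0.05 -0.04 -0.42 0.09" --pt "0.6 0.38 0.86 0.05 -0.03 -0.43 0.1" --pt "0.6 0.32 0.73 0.49 0 -0.15 0.05" --pt "0.6 0.32 0.73 0.49 -0.01 -0.15 0.05" --pt "0.6 0.34 0.73 0.48 0 -0.15 0.05"

```text
clock: 14.2
position: [0.4703, -0.1833, 0.2232]
ee_rot: [3.053, -0.618, 0.152]
force: [-0.4, 0.4, 0.4]
width: 0.6
gripper_force: 0.0
```

Call:
carry_out --pt "0.6 0.35 0.72 0.48 -0.01 -0.15 0.05" --pt "0.6 0.36 0.73 0.47 0 -0.15 0.05" --pt "0.6 0.37 0.72 0.47 0 -0.15 0.04" --pt "0.6 0.38 0.72 0.46 -0.01 -0.15 0.05" --pt "0.6 0.39 0.72 0.46 0 -0.15 0.05" --pt "0.6 0.4 0.71 0.45 -0.01 -0.15 0.05" --pt "0.6 0.41 0.72 0.45 0 -0.15 0.05" --pt "0.6 0 0 0 0 0 0"

```text
clock: 15.0
position: [0.4834, -0.3293, 0.1453]
ee_rot: [3.062, -0.68, -0.012]
force: [0.1, 0.2, 0.0]
width: 0.598
gripper_force: 0.0
```

Run:
```python
from h import *
RB=tool(np.radians(-24.8),0)
plan([([.486,-.3253,.06],RB),([.486,-.3253,.022],RB,3)],g=.6)
```

```text
t 15.0 p [ 0.4834 -0.3293  0.1453] j [ 0.17  0.48  0.47  1.8  -0.25  0.94 -1.26] w 0.598 f [0.1 0.2 0. ]
[[.6,.01,-.05,.85,.02,.02,-.01],[.6,.01,-.05,.85,.01,.01,-.01],[.6,.01,-.05,.86,.02,.02,-.01],[.6,.01,-.05,.85,.01,.01,-.01],[.6,0,0,.51,0,0,0],[.6,0,0,.5,0,0,0],[.6,0,0,.51,0,0,0]]
end [ 0.486  -0.3253  0.022 ]
```

Call:
carry_out --pt "0.6 0.01 -0.05 0.85 0.02 0.02 -0.01" --pt "0.6 0.01 -0.05 0.85 0.01 0.01 -0.01" --pt "0.6 0.01 -0.05 0.86 0.02 0.02 -0.01" --pt "0.6 0.01 -0.05 0.85 0.01 0.01 -0.01" --pt "0.6 0 0 0.5 0 0 0" --pt "0.6 0 0 0 0 0 0"

```text
clock: 15.6
position: [0.4866, -0.3215, 0.0478]
ee_rot: [-3.067, 0.669, 0.001]
force: [0.3, -0.3, -0.6]
width: 0.599
gripper_force: 0.0
```

Run:
```python
from h import *
from cell import arm
RB=tool(np.radians(-24.8),0)
plan([([.486,-.3253,.022],RB,2)],g=.6)
print((Ro.from_rotvec(arm.observe()["ee_rot"]).inv()*RB).as_rotvec())
d=arm.get_image("side");cv2.imwrite("pics/s4.png",cv2.resize(d["pixels"][80:230,220:400,::-1],None,fx=3,fy=3))
```

```text
t 15.6 p [ 0.4866 -0.3215  0.0478] j [ 0.22  0.6   0.4   1.88 -0.33  0.73 -1.2 ] w 0.599 f [ 0.3 -0.3 -0.6]
[[.6,.02,.07,.52,-.01,.01,.02],[.6,.02,.08,.51,-.01,0,.02]]
end [ 0.4859 -0.3253  0.0221]
[-0.00202537  0.00106678  0.00366098]
```

View pics/s4.png

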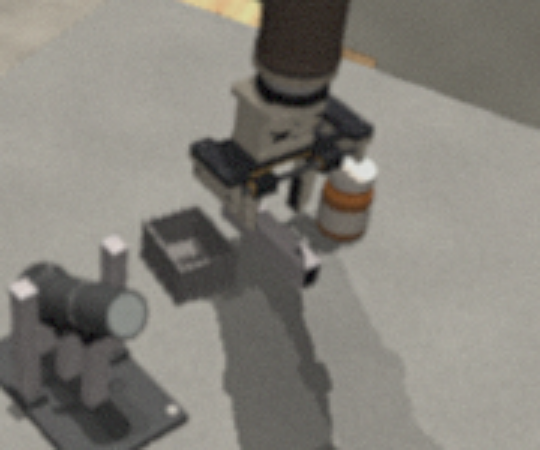

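The barrel is seated in the cradle at (85,305). The fingers straddle the bar at (280,240), and the jar at (345,195) stands just under the gripper's far end. I'll go down only to a shallow grasp.

Call:
carry_out --pt "0.6 0.02 0.07 0.4 -0.01 0.01 0.02" --pt "0.6 0.02 0.08 0.4 -0.01 0 0.02" --pt "0.6 0 0 0.18 0 0 0" --pt "0.6 0 0 0 0 0 0"

```text
clock: 16.05
position: [0.4864, -0.3263, 0.0239]
ee_rot: [3.067, -0.676, 0.002]
force: [0.2, -0.8, -0.2]
width: 0.599
gripper_force: 0.0
```

Call:
carry_out --pt "0.2 0 0 0 0 0 0" --pt "0.2 0 0 0 0 0 0" --pt "0.2 0 0 0 0 0 0" --pt "0.2 0 0 0 0 0 0" --pt "0.2 0 0 0 0 0 0" --pt "0.2 0 0 0 0 0 0"

```text
clock: 16.65
position: [0.487, -0.3266, 0.0248]
ee_rot: [3.067, -0.676, 0.005]
force: [-1.1, 0.1, 1.8]
width: 0.276
gripper_force: 40.0
```

Run:
```python
from h import *
from cell import arm
o=arm.observe();np.savez("bar.npz",p=o["position"],r=o["ee_rot"])
d=arm.get_image("side");X=cloud(d);m=(X[...,2]>.075)&(X[...,2]<.095)&(abs(X[...,0]-.434)<.035)&(abs(X[...,1]+.407)<.035)&(d["pixels"].min(-1)>130);print("jar",X[m].mean(0))
plan([(o["position"]+[0,0,.1],Ro.from_rotvec(o["ee_rot"]))],g=.2)
```

```text
jar [ 0.41891241 -0.41114861  0.08534664]
t 16.7 p [ 0.4871 -0.3266  0.0248] j [ 0.24  0.63  0.38  1.89 -0.35  0.68 -1.18] w 0.273 f [0.1 0.7 1.3]
[[.2,0,0,-.8,0,0,0],[.2,0,0,-.8,0,0,0],[.2,.01,0,-.8,0,0,0],[.2,0,0,-.8,0,0,0],[.2,0,0,-.8,0,0,0]]
end [ 0.487  -0.3265  0.1248]
```

Call:
carry_out --pt "0.2 0 0 -0.1 0 0 0" --pt "0.2 0 0 -0.2 0 0 0" --pt "0.2 0 0 -0.3 0 0 0" --pt "0.2 0 0 -0.5 0 0 0" --pt "0.2 0 0 -0.7 0 0 0" --pt "0.2 0 0 -0.7 0 0 0" --pt "0.2 0 0 -0.7 0 0 0" --pt "0.2 0 0 -0.7 0 0 0" --squeeze 55

```text
clock: 17.5
position: [0.4867, -0.3264, 0.1239]
ee_rot: [3.067, -0.676, 0.005]
force: [0.2, 0.7, -1.3]
width: 0.27
gripper_force: 55.0
```

```bash
cat > barm.py <<'E'
from h import *
from cell import arm
# bar in the tool frame, seen by both cameras
o=arm.observe();p=o["position"];R=Ro.from_rotvec(o["ee_rot"])
for n in("side","top"):
    d=arm.get_image(n);X=cloud(d);P=d["pixels"].astype(int)
    q=(X-p)@R.as_matrix();m=(abs(q[...,0])<.09)&(abs(q[...,1])<.022)&(q[...,2]>-.014)&(q[...,2]<.03)&(abs(q[...,0])>.012)&(P.min(-1)>60)
    Q=q[m]
    for s in(-1,1):
        w=Q[Q[:,0]*s>.02]
        if len(w)>5:print(n,s,len(w),"end x",np.percentile(w[:,0]*s,98).round(4),"y mid",((np.percentile(w[:,1],2)+np.percentile(w[:,1],98))/2).round(4),"top z",np.percentile(w[:,2],[3,10]).round(4),"slope",np.polyfit(*w[w[:,2]<np.percentile(w[:,2],3)+.006][:,[0,2]].T,1).round(4) if len(w)>20 else "")
E
python3 barm.py
python3 - <<'E'
from h import *
RS=tool(YAW+np.pi/2,0)
print((Ro.from_rotvec(np.load("bar.npz")["r"]).inv()*RS).as_rotvec())
plan([([.49,-.25,.27],tool(np.radians(5),0)),(PM+[0,0,.085],RS)],g=.2)
E
```

```text
side -1 220 end x 0.0778 y mid -0.0028 top z [-0.0092 -0.0085] slope [ 0.0089 -0.0067]
side 1 49 end x 0.0671 y mid -0.0058 top z [-0.0079 -0.0073] slope [-0.0495 -0.0045]
top -1 216 end x 0.0746 y mid 0.0014 top z [-0.0128 -0.0121] slope [ 0.0044 -0.0101]
[ 0.00295918 -0.00204796 -1.67043963]
t 17.6 p [ 0.488  -0.3274  0.1252] j [ 0.18  0.5   0.45  1.82 -0.27  0.88 -1.24] w 0.272 f [ 0.6 -1.3 -1.8]
[[.2,-.17,-.41,-.83,0,-.01,-.74],[.2,-.14,-.41,-.83,.01,-.01,-.75],[.2,-.11,-.43,-.83,0,-.01,-.74],[.2,-.08,-.43,-.82,0,-.01,-.75],[.2,-.04,-.44,-.83,.01,-.01,-.74],[.2,-.01,-.44,-.83,0,-.01,-.75],[.2,.01,-.45,-.83,.01,-.01,-.74],[.2,.26,-.71,.1,0,0,-.96]]
[[.2,.33,-.67,.1,0,0,-.96],[.2,.39,-.65,.1,0,0,-.95],[.2,.46,-.6,.1,0,0,-.96],[.2,.5,-.56,.1,0,0,-.96],[.2,.56,-.5,.1,0,0,-.96],[.2,.61,-.45,.1,0,0,-.96],[.2,.64,-.39,.1,0,0,-.95],[.2,.68,-.33,.1,0,0,-.96]]
[[.2,.71,-.26,.1,0,0,-.96],[.2,.73,-.19,.1,0,0,-.96],[.2,.74,-.12,.11,0,0,-.96]]
end [ 0.55   -0.032   0.2399]
```

Call:
carry_out --pt "0.2 -0.17 -0.41 -0.83 0 -0.01 -0.74" --pt "0.2 -0.14 -0.41 -0.83 0.01 -0.01 -0.75" --pt "0.2 -0.11 -0.43 -0.83 0 -0.01 -0.74" --pt "0.2 -0.08 -0.43 -0.82 0 -0.01 -0.75" --pt "0.2 -0.04 -0.44 -0.83 0.01 -0.01 -0.74" --pt "0.2 -0.01 -0.44 -0.83 0 -0.01 -0.75" --pt "0.2 0.01 -0.45 -0.83 0.01 -0.01 -0.74" --pt "0.2 0.26 -0.71 0.1 0 0 -0.96"

```text
clock: 18.4
position: [0.4947, -0.2322, 0.2674]
ee_rot: [-3.128, -0.289, -0.0]
force: [0.3, -0.3, -3.2]
width: 0.274
gripper_force: 55.0
```

Call:
carry_out --pt "0.2 0.33 -0.67 0.1 0 0 -0.96" --pt "0.2 0.39 -0.65 0.1 0 0 -0.96" --pt "0.2 0.46 -0.6 0.1 0 0 -0.96" --pt "0.2 0.5 -0.56 0.1 0 0 -0.96" --pt "0.2 0.56 -0.5 0.1 0 0 -0.96" --pt "0.2 0.61 -0.45 0.1 0 0 -0.96" --pt "0.2 0.64 -0.39 0.1 0 0 -0.96" --pt "0.2 0.68 -0.33 0.1 0 0 -0.96"

```text
clock: 19.2
position: [0.5336, -0.0848, 0.2443]
ee_rot: [-2.786, -1.442, 0.005]
force: [0.0, 0.8, -0.9]
width: 0.274
gripper_force: 55.0
```

Call:
carry_out --pt "0.2 0.71 -0.26 0.1 0 0 -0.96" --pt "0.2 0.73 -0.19 0.1 0 0 -0.96" --pt "0.2 0.74 -0.12 0.1 0 0 -0.96" --pt "0.2 0 0 0 0 0 0" --pt "0.2 0 0 0 0 0 0"

```text
clock: 19.7
position: [0.5485, -0.0312, 0.237]
ee_rot: [-2.554, -1.821, 0.004]
force: [-0.5, -1.0, -2.2]
width: 0.27
gripper_force: 55.0
```

```bash
python3 barm.py
python3 - <<'E'
from h import *
RS=tool(YAW+np.pi/2,0)
plan([(PM+[0,0,.0248+.010],RS,4)],g=.2)
E
```

```text
side -1 82 end x 0.0702 y mid -0.014 top z [0.0073 0.0093] slope [0.0244 0.0111]
side 1 382 end x 0.0776 y mid -0.0025 top z [-0.0082 -0.0073] slope [ 0.0067 -0.0068]
top 1 140 end x 0.0738 y mid 0.0016 top z [-0.0097 -0.0092] slope [ 0.0305 -0.0093]
t 19.8 p [ 0.5485 -0.0322  0.2373] j [-0.08  0.31  0.05  1.74 -0.02  1.1  -0.35] w 0.275 f [ 0.2  0.4 -1. ]
[[.2,.01,.02,.48,-.01,0,0],[.2,0,.01,.47,-.01,0,0],[.2,.01,.02,.48,-.02,0,0],[.2,.01,.01,.47,-.01,0,0]]
end [ 0.55   -0.032   0.1898]
```

Call:
carry_out --pt "0.2 0.01 0.02 0.48 -0.01 0 0" --pt "0.2 0 0.02 0.48 -0.01 0 0" --pt "0.2 0.01 0.02 0.48 -0.02 0 0" --pt "0.2 0.01 0.01 0.47 -0.01 0 0" --pt "0.2 0 0 0 0 0 0"

```text
clock: 20.3
position: [0.5493, -0.0309, 0.1874]
ee_rot: [-2.555, -1.823, 0.003]
force: [-1.7, 0.2, -1.2]
width: 0.272
gripper_force: 55.0
```

Run:
```python
from h import *
from cell import arm
RS=tool(YAW+np.pi/2,0)
plan([(PM+[0,0,.0248+.001],RS,4)],g=.2)
im=[]
for n,s in(("side",np.s_[140:240,200:300]),("top",np.s_[130:230,215:315])):
    d=arm.get_image(n);im.append(cv2.resize(d["pixels"][s],(400,400)))
cv2.imwrite("pics/s5.png",np.hstack(im)[:,:,::-1])
```

```text
t 20.3 p [ 0.5493 -0.0309  0.1874] j [-0.08  0.35  0.05  1.81 -0.02  0.98 -0.35] w 0.272 f [-1.7  0.2 -1.2]
[[.2,-.01,.01,.07,-.01,0,.01],[.2,-.01,.01,.06,-.01,0,0],[.2,-.01,.01,.07,0,0,.01],[.2,0,.01,.06,-.01,0,.01]]
end [ 0.55   -0.0319  0.1809]
```

View pics/s5.png

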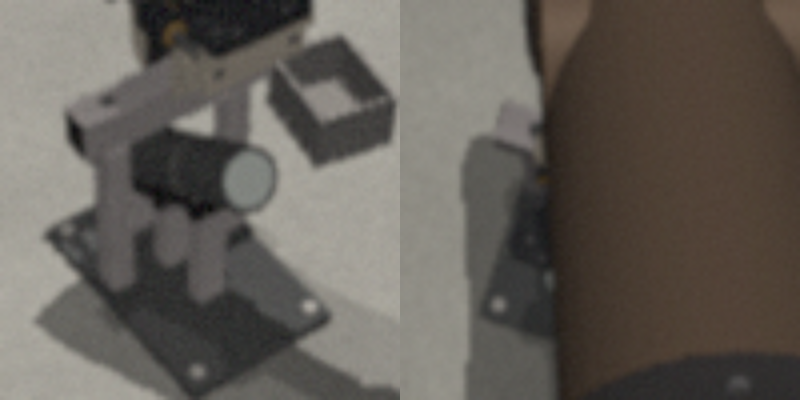

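The bar is level across the posts, just above them (its end at (95,120) in the side half), and the barrel is seated below. Lowering slowly now.

Call:
carry_out --pt "0.2 -0.01 0.01 0.07 -0.01 0 0" --pt "0.2 -0.01 0.01 0.07 -0.01 0 0" --pt "0.2 -0.01 0.01 0.07 0 0 0.01" --pt "0.2 0 0.01 0.06 0 0 0" --pt "0.2 0 0 0 0 0 0"

```text
clock: 20.9
position: [0.5513, -0.0319, 0.1828]
ee_rot: [2.557, 1.823, 0.003]
force: [-0.3, -0.1, -2.1]
width: 0.276
gripper_force: 55.0
```

Call:
carry_out --pt "0.2 0 0 0.04 0 0 0" --pt "0.2 0 0 0 0 0 0"

```text
clock: 21.1
position: [0.5513, -0.0318, 0.1819]
ee_rot: [2.557, 1.823, 0.003]
force: [-0.2, -1.1, -2.1]
width: 0.271
gripper_force: 55.0
```

Not in contact yet (target about 0.180).

Call:
carry_out --pt "0.2 0 0 0.05 0 0 0" --pt "0.2 0 0 0 0 0 0"

```text
clock: 21.3
position: [0.5512, -0.0319, 0.1806]
ee_rot: [2.557, 1.823, 0.003]
force: [-0.1, -0.1, -1.7]
width: 0.273
gripper_force: 55.0
```

Call:
carry_out --pt "0.2 0 0 0.04 0 0 0" --pt "0.2 0 0 0 0 0 0"

```text
clock: 21.5
position: [0.5514, -0.0319, 0.1798]
ee_rot: [2.557, 1.822, 0.004]
force: [0.3, -0.3, -1.2]
width: 0.277
gripper_force: 55.0
```

Call:
carry_out --pt "0.2 0 0 0.04 0 0 0" --pt "0.2 0 0 0 0 0 0"

```text
clock: 21.7
position: [0.5516, -0.0319, 0.1797]
ee_rot: [2.557, 1.822, 0.005]
force: [-3.9, -0.5, 9.2]
width: 0.275
gripper_force: 55.0
```

Call:
carry_out --pt "0.2 0 0 0.03 0 0 0" --pt "0.2 0 0 0 0 0 0"

```text
clock: 21.9
position: [0.5516, -0.0319, 0.1797]
ee_rot: [2.557, 1.822, 0.005]
force: [-5.8, 0.0, 16.1]
width: 0.277
gripper_force: 55.0
```

Resting on the posts. Back off slightly, open gently and lift.

Call:
carry_out --pt "0.2 0 0 -0.05 0 0 0" --pt "0.3 0 0 0 0 0 0" --pt "0.35 0 0 0 0 0 0" --pt "0.45 0 0 0 0 0 0" --pt "0.45 0 0 0 0 0 0" --pt "0.45 0 0 0 0 0 0"

```text
clock: 22.5
position: [0.5514, -0.0319, 0.1791]
ee_rot: [2.557, 1.823, 0.003]
force: [0.2, 0.3, 0.7]
width: 0.445
gripper_force: 0.0
```

Call:
carry_out --pt "0.45 0 0 -0.2 0 0 0" --pt "0.45 0 0 -0.5 0 0 0" --pt "0.45 0 0 -1 0 0 0" --pt "0.45 0 0 -1 0 0 0" --pt "0.45 0 0 -1 0 0 0" --pt "0.45 -0.8 0 -0.6 0 0 0" --pt "0.45 -1 0 0 0 0 0" --pt "0.45 -1 0 0 0 0 0"

```text
clock: 23.3
position: [0.5285, -0.0986, 0.2885]
ee_rot: [2.555, 1.823, 0.007]
force: [0.5, 0.2, -0.6]
width: 0.451
gripper_force: 0.0
```

Call:
carry_out --pt "0.45 -1 0 0 0 0 0" --pt "0.45 -1 0 0 0 0 0" --pt "0.45 -1 0 0 0 0 0" --pt "0.45 -1 0 0 0 0 0" --pt "0.45 -1 0 0 0 0 0" --pt "0.45 -1 0 0 0 0 0" --pt "0.45 -1 0 0 0 0 0" --pt "0.45 0 0 0 0 0 0"

```text
clock: 24.1
position: [0.4695, -0.2674, 0.2877]
ee_rot: [2.561, 1.814, 0.002]
force: [-0.1, -0.4, -0.3]
width: 0.447
gripper_force: 0.0
```

```bash
python3 meas.py 3
python3 - <<'E'
from h import *
for n in("side","top"):
    d=pickle.load(open(n+"3.pkl","rb"));X=cloud(d);P=d["pixels"].astype(int)
    S=np.array([np.cos(YAW),np.sin(YAW),0])
    q=(X-PM)@np.c_[S,CY,[0,0,1]];m=(abs(q[...,0])<.03)&(abs(q[...,1])<.1)&(q[...,2]>.025)&(q[...,2]<.045)
    Y=q[m];print(n,len(Y),cv2.minAreaRect((Y[:,:2]*1000).astype(np.float32)),"z",np.percentile(Y[:,2],[10,50,90]).round(4),"tilt",np.polyfit(Y[:,1],Y[:,2],1).round(4))
    for k,(a,b,h) in dict(short=(.563,.315,.095),can=(.383,.258,.195),jar=(.4345,-.407,.085)).items():
        m=(np.hypot(X[...,0]-a,X[...,1]-b)<.045)&(abs(X[...,2]-h)<.008);print("  ",k,m.sum(),np.nanmean(X[m],0).round(4))
d=[pickle.load(open(n+"3.pkl","rb"))["pixels"] for n in("side","top")]
cv2.imwrite("pics/s6.png",np.hstack([cv2.resize(i,(400,300)) for i in d])[:,:,::-1])
E
```

```text
24.1 [ 0.46948471 -0.26741637  0.28768353] [ 0.27  0.24  0.19  1.7  -0.05  1.19  0.13] [-0.1 -0.4 -0.3]
side -0.15 63 y [-0.0124  0.0126  0.0222] ztop [0.0227 0.0232]
side -0.12 43 y [-0.0058  0.0149  0.0213] ztop [0.0228 0.0231]
side -0.09 58 y [-0.0391  0.0105  0.0348] ztop [0.0344 0.0351]
side -0.06 29 y [-0.0398  0.0168  0.0224] ztop [0.0213 0.0232]
top -0.15 113 y [-0.0222 -0.0027  0.0189] ztop [0.0234 0.0241]
top -0.12 73 y [-0.0214 -0.001   0.019 ] ztop [0.0236 0.0249]
top -0.09 76 y [-0.0306 -0.0017  0.0249] ztop [0.0372 0.039 ]
top -0.03 52 y [-0.0207 -0.0027  0.0174] ztop [0.0238 0.0248]
top -0.01 93 y [-0.0297 -0.004   0.0265] ztop [0.0303 0.0319]
side 468 ((0.4646892547607422, 3.6798324584960938), (151.56219482421875, 30.999530792236328), 88.71454620361328) z [0.0284 0.0313 0.0329] tilt [-0.0037  0.031 ]
   short 283 [0.5584 0.3204 0.0955]
   can 670 [0.3807 0.2617 0.1951]
   jar 146 [ 0.4335 -0.4029  0.0844]
top 604 ((2.5465240478515625, 0.5170059204101562), (150.22232055664062, 27.033893585205078), 89.51657104492188) z [0.0299 0.0324 0.0345] tilt [-0.002   0.0323]
   short 202 [0.5623 0.3146 0.0953]
   can 465 [0.3821 0.2562 0.1946]
   jar 158 [ 0.4266 -0.4151  0.0855]
```

View pics/s6.png

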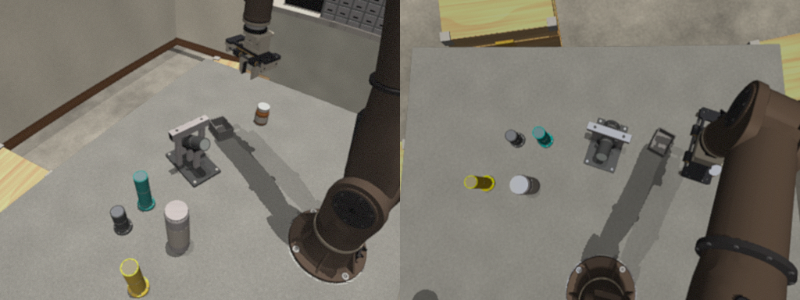

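The bar rests across both posts at side (188,127), about 1.5 mm off centre, level and square. The barrel is seated below it and the bystanders are in place. Handing in.

```bash
python3 -c "
from cell import arm
print(arm.sign_off())"
```

```text
the job is handed in; nothing more can be done
None
```

I handed the job in at about 24 s of the 64 s allowed, and the sign-off gave no verdict: the long barrel is seated foot-down against the stop, the keeper bar is flat and square across both posts (about 1.5 mm off centre), and the bystanders measured afterwards (short barrel, can and jar) had not moved noticeably, with the bin checked only by eye.

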